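# Snug up the dispenser's outlet nut with its adjustable wrench

### The arm

A 6-joint arm with a two-finger parallel gripper is mounted at the origin on the work surface. World frame = base frame: x ahead of the robot, y to its left, z up, the work surface at z = 0. Lengths are in mm, angles in rad, forces in N, time in s.
With the tool pointing down it reaches from about 300 to 875 mm from the base axis. Payload 6.4 kg.
Tool frame: the origin (TCP) lies midway between the tips of the shut fingers; the grasp point (between the pads) lies 19 mm behind it; z points along the fingers, y is the direction in which the jaws open and shut (so a half turn about z gives the same grasp; the last joint's range is limited). The gripper opens to 88 mm and grips with 3 to 60 N. Pads are 18 mm wide; open, the fingers measure 123 mm over their backs; the gripper's body (75 mm by 187 mm) begins 45 mm behind the grasp point.
Start: joints at [1.003, 0.181, 1.607, -0, 1.354, -0.206], TCP at [203.515, 537.794, 204.514] pointing down, gripper open.
Joint ranges: [-2.99, 2.99], [-0.89, 2.07], [0.3, 2.58], [-1.14, 4.28], [0, 2.63], [-3.12, 3.12]. Speed limits (rad/s): [2.57, 2.57, 3.01, 3.14, 3.14, 3.14].

### API

Orientations are given as a 3x3 rotation matrix whose columns are the frame's x, y, z axes.
In Python, from rig import manip gives the robot as it stands.
- The arm moves only by the tool step_arm, never from a script. Its argument "targets" is a list that holds one entry, the list of rows, each a list of 4 numbers: the shift along the tool's x, y, z in cm, then the turn about the tool's z in rad. In form: [[[tx, ty, tz, spin], ...]]. A call has 1 to 10 rows; each row shifts and turns the commanded pose from where the row before left it, along the tool's axes as they then stand; what a row does not reach is not made up. A row lasts 1/8 s, in which the tool goes at most 62.5 mm and 10.7 degrees, less where a joint would pass 70% of its speed; a pose out of reach is approached as far as the arm can. A call is refused whole if a number of a shift passes 6.25 or a number of a turn 0.188, either way. A call with a gripper value outside its range is refused whole. "hand" is the closure in counts, from 0 (fully open) to 255 (shut), set as the call begins (left out, the last holds). The fingers move at their own pace and stop on an object; "newtons" is the grip in N (left out, the last holds). Time passes only in rows, so rows that do not move let the fingers close. It gives the time, the measured TCP pose, the force and the opening at its end, in the units of the state.
- manip.sense(): the state, without advancing time (a new reading comes with each control period).
- manip.read_camera(name): name is "scene" or "top" or "wrist"; returns a dict with "pixels" (400x640x3 uint8, red, green, blue), "z_map" (400x640 float32, mm along the optical axis (not along the pixel's ray), 0 where there is no reading), "intrinsics" (3x3 intrinsics, pixels), "k1" (the pictures are not rectified: a ray, as slopes to the right and down, at radius r is drawn at 1 + k1 r^2 times it, then the intrinsics apply), "T" (4x4, takes a point from camera to world coordinates); the wrist camera has in their place "mount" (4x4, takes a point from camera to tool coordinates, whose origin is the TCP and whose axes are the flange's). Camera axes: x right, y down, z forward; pixel columns grow to the right and rows downward; lengths in mm; the calibration is good to about 2 mm. A picture is of the moment at which its call begins: read the wrist's pose just before it.
- manip.finish_job(): hands the job in, once; it reports no verdict.
Trained networks look in the newest picture that a camera, given by its name, has taken for a name from the list of things; names that differ only in an ending like _2 or _b are one class to them, and where a whole thing is asked for, a point or a joint stands for the part that bears it (a point fixed in the world has none). Each returns a list of dicts, best first, with "confidence" (0 to 1); they miss things now and then, are a little off and sometimes report something else, mostly with a low value. They report only what shows in the picture. A call takes as long as a camera call.
- manip.spot_in(query, camera): "centre" ([column, row] as shares, 0 to 1, of the picture: columns of its width, rows of its height, amid what is visible of it).
- manip.outline_of(query, camera): "mask" (400x640 bool, what is visible of it) and "centre" ([column, row] as shares, 0 to 1, of the picture: columns of its width, rows of its height, amid what is visible of it).
- manip.landmark_of(query, camera): "centre" ([column, row] as shares, 0 to 1, of the picture: columns of its width, rows of its height: a listed point, or the origin of a listed thing).
The state is a dict: "t": time; "qpos": joint angles; "qvel": joint speeds; "joint_efforts": joint torques, N m; "tool_pos": TCP position; "tcp_rot": TCP orientation; "contact_force": force on the tool from outside, world axes, zero at the start; "moment": the same for the moment, N m; "grip_width": finger opening in mm.
Only numpy, scipy, OpenCV 4.12 (cv2) and the standard library are available. Lean on these libraries where they do the work, as an engineer would, in place of code of your own. Each camera call takes 0.05 s, during which the arm holds its last target.

### The job

The adjustable wrench hanging on the soap dispenser's hex nut is still too wide for it: roll the wrench's worm clockwise (seen from above) by the knurled thumb wheel on top of its head until the jaws just fit the nut. Then push the wrench handle down onto its rubber-topped stop so that the nut turns with it. Leave the black knob of the bleed valve, at the other end of the bracket, alone.

Things in the scene. Friction and masses are not known exactly. Their poses are not given: they have to be found in the camera images.
- thumbwheel (a point): Knurled steel wheel on the wrench's worm: upright cylinder 28 mm across, 28 mm tall, on a thin stem above the wrench head, 58 mm from the nut's axis towards the handle. Point: its centre, about 230 mm above the table. Pinch it across at any yaw: jaw and bracket tops lie 12 mm or more below its underside. Its axis is vertical until the handle is pushed.
- worm (a joint): Turn of wheel and worm, rad; grows clockwise seen from above. Each rad brings the two jaws 9 mm nearer each other, evenly about the nut. Starts at 0.1 to 0.5 (8 to 12 mm too wide: they would slip round the nut). At 1.44 the jaws just fit the 40 mm nut and the wheel goes firm, the jaws resting on it. One grasp is enough. Takes 0.15 N m and stays where it is left.
- handle_push (a point): Steel handle, 16 mm thick, 28 mm high. Point: on its top face, 215 mm along it from the nut's axis, 164 mm above the table at first; axes: y along the handle away from the nut, z up at first. The nut's level axis, along x, passes through (y, z) = (-215, -14) mm. The whole wrench swings about it; the handle sinks 0.5 rad (point to 59 mm) to a firm stop. Takes 3 to 8 N here; stays where left.
- nut (a joint): Brass hex nut, 40 mm across flats, between the wrench's jaws, on the level outlet of the bracket. Its turn in rad: 0 at the start, growing as the handle goes down with the jaws fitted, to about 0.45 to 0.5 at the stop.
- bleed_valve (a joint): Bystander: black plastic knob, 34 mm across, of the bleed valve on top of the bracket, about 185 mm from the thumb wheel on the side away from the handle; not to be turned. Its turn in rad, 0 at the start.

How it is judged (in metres and radians):
On the way, in this order (a step that is already met when the one before it is completed fails the run):
1. the worm is rolled until the jaws fit the nut (within about 2 mm), the handle still up and the nut not yet turned (value of joint worm above 1.2 rad and height (world z) of handle_push above 0.14 m and value of joint nut below 0.15 rad), for 0.2 s.
2. the handle is pushed down and the nut has turned with it by 20 degrees or more (value of joint nut above 0.35 rad and height (world z) of handle_push below 0.078 m), for 0.2 s.
At the end, for the whole second after the job is handed in: The jaws fit the nut (worm at 1.15 rad or more, a gap of under 3 mm), the nut has turned 0.35 rad or more from its start and is at rest, and the handle is down on its stop (its marked point under 78 mm high, within 19 mm of the stop) (all of step 2 and value of joint worm above 1.15 rad and velocity of joint nut between -0.05 and 0.05 rad/s); the robot touches nothing.
It fails at once if the bleed valve's knob is turned by more than 0.25 rad (value of joint bleed_valve above 0.25 rad).
It also fails if it takes over 45 s, if anything falls off the work surface, if the arm or the gripper's body presses on something with over 40 N, if the wrist force passes 120 N, or if a joint passes its speed limit or range.

## Working session

There is one attempt and no reset: what is moved stays moved. The work goes in short steps, Python scripts to look and compute and a tool call to move; the robot and the scene stay as the last step left them, time stands still between calls to the robot, and variables do not carry over. Pictures are saved under pics/ and viewed, and the job is handed in when it is done.

Besides the shell and the picture viewer there is one more tool, called after ">>>" by a JSON object that holds its "method" and its "body". step_arm: Moves the arm, as the interface text tells. Its arguments: {"type":"object","properties":{"targets":{"type":"array","items":{"type":"array","items":{"type":"array","items":{"type":"number"}}}},"hand":{"type":"number"},"newtons":{"type":"number"}},"required":["targets"]}

```bash
mkdir -p pics; cat > h.py <<'E'
import numpy as np, cv2
from rig import manip
def world(c,T,u,v,z=None,r=2):
    K=np.array(c["intrinsics"]); k1=c["k1"]
    if z is None:
        p=c["z_map"][max(0,int(v)-r):int(v)+r+1,max(0,int(u)-r):int(u)+r+1]; p=p[p>0]; z=np.median(p)
    x=(u-K[0,2])/K[0,0]; y=(v-K[1,2])/K[1,1]
    a,b=x,y
    for _ in range(20):
        s=1+k1*(a*a+b*b); a,b=x/s,y/s
    return (np.array(T)@np.array([a*z,b*z,z,1]))[:3]
E
python3 - <<'E'
from h import *
s=manip.sense(); print({k:np.round(v,3).tolist() for k,v in s.items()})
for n in ["scene","top"]:
    c=manip.read_camera(n)
    cv2.imwrite(f"pics/{n}0.png",c["pixels"][:,:,::-1])
    for q in ["thumbwheel","handle_push","nut","bleed_valve"]:
        for f in (manip.spot_in,manip.landmark_of):
            for d in f(q,n)[:2]:
                u,v=d["centre"][0]*640,d["centre"][1]*400
                print(n,q,f.__name__,round(d["confidence"],2),round(u),round(v),world(c,c["T"],u,v).round(1))
E
```

```text
{'t': 0.0, 'qpos': [1.003, 0.182, 1.608, 0.0, 1.354, -0.206], 'qvel': [-0.001, -0.002, 0.0, -0.0, -0.001, 0.0], 'joint_efforts': [0.001, -43.386, -34.186, 0.07, 0.038, -0.0], 'tool_pos': [203.166, 537.296, 203.634], 'tcp_rot': [[-0.935, 0.354, -0.001], [0.354, 0.935, -0.001], [0.0, -0.002, -1.0]], 'contact_force': [-0.138, 0.633, -0.58], 'moment': [0.027, -0.008, -0.004], 'grip_width': 88.426}
scene thumbwheel call 0.91 335 206 [576.1 -26.5 229.1]
scene thumbwheel call 0.74 336 202 [576.2 -26.5 239.6]
scene handle_push call 0.9 337 218 [572.8 -13.7 188.4]
scene handle_push call 0.8 385 200 [596.6 163.3 160.6]
scene nut call 0.7 314 242 [564.7 -86.5 161. ]Traceback (most recent call last):
  File "<stdin>", line 8, in <module>
ValueError: it knows: handle_push, thumbwheel
```

```bash
python3 - <<'E'
from h import *
for n in ["scene","top"]:
    c=manip.read_camera(n)
    cv2.imwrite(f"pics/{n}0.png",c["pixels"][:,:,::-1])
    for q in ["thumbwheel","handle_push","nut","bleed_valve"]:
        for f in (manip.spot_in,manip.landmark_of):
            if f==manip.landmark_of and q in("nut","bleed_valve"): continue
            for d in f(q,n)[:2]:
                u,v=d["centre"][0]*640,d["centre"][1]*400
                print(n,q,round(d["confidence"],2),round(u),round(v),world(c,c["T"],u,v).round(1))
E
```

```text
scene thumbwheel 0.52 334 207 [572.5 -27.6 224.6]
scene thumbwheel 0.53 336 200 [574.8 -24.9 241.9]
scene handle_push 0.56 339 217 [569.7  -3.3 182.7]
scene handle_push 0.9 379 199 [459.3 384.9   0.7]
scene nut 0.68 314 240 [563.1 -85.8 166.1]
scene bleed_valve 0.69 259 241 [ 514.8 -198.8  206.4]
top thumbwheel 0.53 297 182 [559.3 -15.2 243.7]
top thumbwheel 0.73 298 181 [561.5 -18.7 243.7]
top handle_push 0.72 279 181 [578.1  23.5 163.2]
top handle_push 0.63 296 180 [562.1 -15.  243.7]
top handle_push 0.92 219 172 [599.  143.  163.2]
top bleed_valve 0.8 388 209 [ 512.5 -183.8  194.7]
```

View pics/scene0.png

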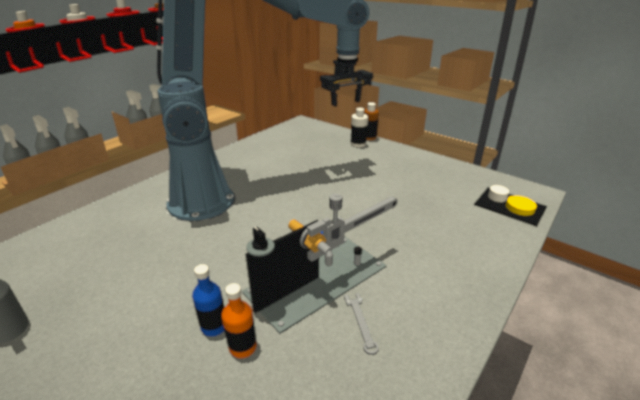

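View pics/top0.png

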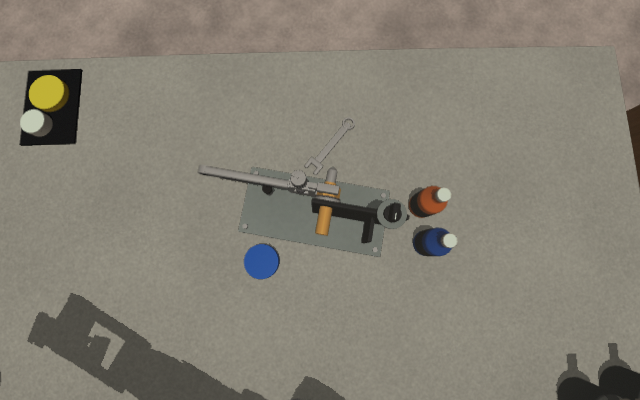

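```bash
python3 - <<'E'
from h import *
c=manip.read_camera("top"); 
P=[]
for v in range(140,230):
    for u in range(190,420):
        if c["z_map"][v,u]>0: P.append(np.r_[world(c,c["T"],u,v,c["z_map"][v,u]),u,v])
P=np.array(P); np.save("P.npy",P)
w=P[(P[:,2]>238)&(P[:,2]<250)]; print(len(w),w.mean(0).round(1),w.min(0).round(1),w.max(0).round(1))
g=P[(P[:,2]>157)&(P[:,2]<170)&(P[:,1]>20)]; m=g[:,:3].mean(0)
l=cv2.fitLine(g[:,:2].astype(np.float32),cv2.DIST_L2,0,.01,.01).ravel(); print(len(g),m.round(1),l,g[:,1].max(),g[:,2].min(),g[:,2].max())
b=P[(P[:,2]>185)&(P[:,1]<-100)]; print(b.mean(0).round(1),b[:,:3].min(0),b[:,:3].max(0))
im=cv2.resize(c["pixels"][130:240,190:420,::-1],None,fx=3.4,fy=3.4,interpolation=2); cv2.imwrite("pics/topz.png",im)
E
```

```text
201 [567.2 -17.3 243.9 297.6 177.4] [553.8 -30.4 238.5 290.  170. ] [580.8  -3.4 247.1 305.  185. ]
684 [591.9 102.6 163.3] [2.0443250e-01 9.7888064e-01 5.9186517e+02 1.0259455e+02] 187.2972581597471 157.04523196173545 167.6702057817896
[ 503.9 -189.2  197.2  391.6  213.4] [ 477.38914159 -219.22355079  185.04197057] [ 532.80666166 -163.17272795  227.09105796]
```

View pics/topz.png

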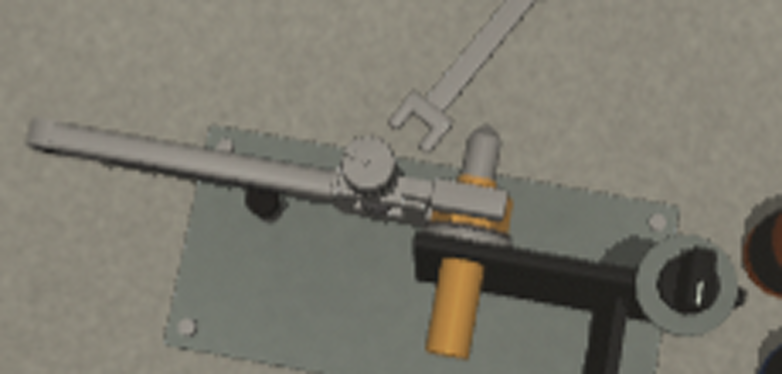

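>>> {"method": "step_arm", "body": {"targets": [[[0,0,-3.5,0],[0,0,-4,0],[-2,-1.4,-3.5,0],[-3.4,-2.5,0,0],[-3.4,-2.5,0,0],[-3.4,-2.5,0,0],[-3.4,-2.5,0,0],[-3.4,-2.5,0,0],[-3.4,-2.5,0,0],[-3.4,-2.5,0,0]]], "hand": 0, "newtons": 35}}

```text
t: 2.3
tool_pos: [378.5, 268.5, 314.7]
tcp_rot: [[-0.935, 0.354, 0.001], [0.354, 0.935, 0.0], [-0.0, 0.0, -1.0]]
contact_force: [-0.1, 0.1, 0.5]
grip_width: 88.1
```

>>> {"method": "step_arm", "body": {"targets": [[[-3.4,-2.5,0,0],[-3.4,-2.5,0,0],[-3.4,-2.5,0,0],[-3.4,-2.5,0,0],[-3.4,-2.5,0,0],[-3.4,-2.5,0,0],[-3.4,-2.5,0,0],[-2,-1.4,0,0],[0,0,0,0],[0,0,0,0]]]}}

```text
t: 3.55
tool_pos: [551.9, 2.6, 314.5]
tcp_rot: [[-0.935, 0.353, -0.0], [0.353, 0.935, 0.001], [0.001, 0.0, -1.0]]
contact_force: [0.0, 0.0, -0.4]
grip_width: 88.1
```

```bash
python3 - <<'E'
from h import *
s=manip.sense(); p,R=np.array(s["tool_pos"]),np.array(s["tcp_rot"]); print(s["t"],np.round(s["qpos"],3),p,R.round(3).tolist())
print("to wheel (tool cm):",(R.T@(np.array([567.2,-17.3,213])-p)/10).round(2))
c=manip.read_camera("wrist"); cv2.imwrite("pics/w1.png",c["pixels"][:,:,::-1])
T=np.eye(4);T[:3,:3]=R;T[:3,3]=p;T=T@np.array(c["mount"])
z=c["z_map"];P=np.array([world(c,T,u,v,z[v,u]) for v in range(0,400,2) for u in range(0,640,2) if z[v,u]>0])
w=P[(P[:,2]>236)&(P[:,2]<250)&(abs(P[:,0]-567)<40)&(abs(P[:,1]+17)<40)];print(len(w))
if len(w): print(w.mean(0),w.min(0),w.max(0))
E
```

```text
3.55 [-0.211  0.059  1.522  0.     1.561 -1.42 ] [551.88901282   2.5626418  314.49143439] [[-0.935, 0.353, -0.0], [0.353, 0.935, 0.001], [0.001, 0.0, -1.0]]
to wheel (tool cm): [-2.14 -1.32 10.15]
236
[566.60625699 -16.51453262 242.3441928 ] [553.51292257 -30.20268868 236.05433142] [582.36620569  -3.656029   244.65877192]
```

View pics/w1.png

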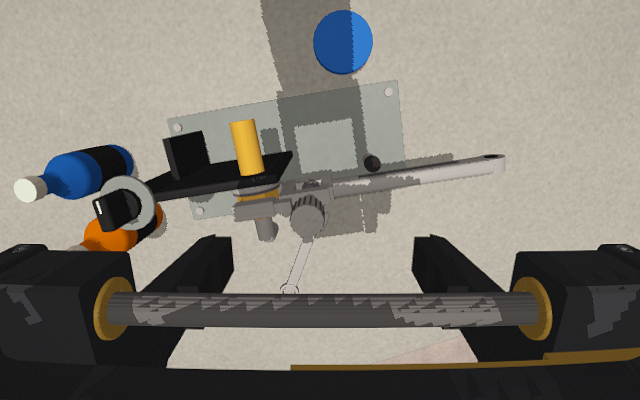

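The wrist picture shows the wheel at (308,218), with the knob far off at (125,200). Wheel positions from the top and wrist cameras agree to about 1 mm, so I'm going down over it.

>>> {"method": "step_arm", "body": {"targets": [[[-1.1,-0.6,0,0],[-1.0,-0.7,0,0],[0,0,2,0],[0,0,2.5,0],[0,0,2.5,0],[0,0,2,0],[0,0,1.1,0],[0,0,0,0],[0,0,0,0]]]}}

```text
t: 4.72
tool_pos: [568.0, -18.2, 214.5]
tcp_rot: [[-0.935, 0.354, 0.002], [0.354, 0.935, -0.0], [-0.002, 0.0, -1.0]]
contact_force: [-0.5, 1.3, -0.7]
grip_width: 88.3
```

```bash
python3 - <<'E'
from h import *
s=manip.sense(); print(s["t"],np.round(s["tool_pos"],1),np.round(s["contact_force"],1),np.round(s["qpos"],2))
c=manip.read_camera("wrist"); cv2.imwrite("pics/w2.png",c["pixels"][:,:,::-1])
E
```

```text
4.725 [568.  -18.2 214.5] [-0.5  1.3 -0.7] [-0.24  0.16  1.61  0.    1.37 -1.45]
```

View pics/w2.png

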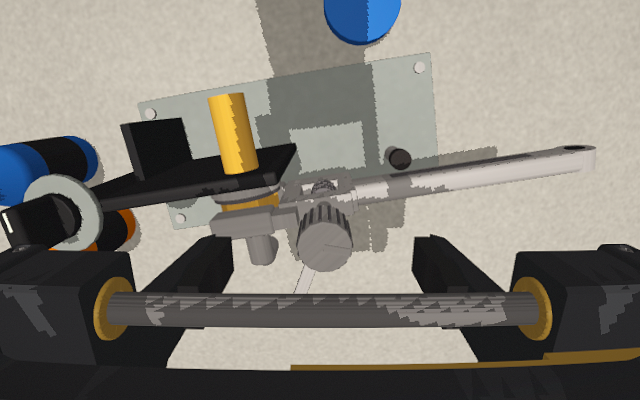

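The wheel at (325,245) lies midway between the open fingers. Next I close.

>>> {"method": "step_arm", "body": {"targets": [[[0,0,0,0],[0,0,0,0],[0,0,0,0],[0,0,0,0],[0,0,0,0],[0,0,0,0],[0,0,0,0],[0,0,0,0]]], "hand": 255, "newtons": 35}}

```text
t: 5.78
tool_pos: [567.4, -18.0, 213.5]
tcp_rot: [[-0.935, 0.354, -0.0], [0.354, 0.935, -0.0], [0.0, -0.0, -1.0]]
contact_force: [0.7, 0.5, -0.6]
grip_width: 10.5
```

```bash
python3 - <<'E'
from h import *
s=manip.sense(); print(s["t"],s["grip_width"])
c=manip.read_camera("wrist"); cv2.imwrite("pics/w3.png",c["pixels"][:,:,::-1])
c=manip.read_camera("scene"); cv2.imwrite("pics/s3.png",cv2.resize(c["pixels"][140:320,230:430,::-1],None,fx=3.3,fy=3.3,interpolation=2))
E
```

```text
5.775 10.51763530099196
```

View pics/w3.png

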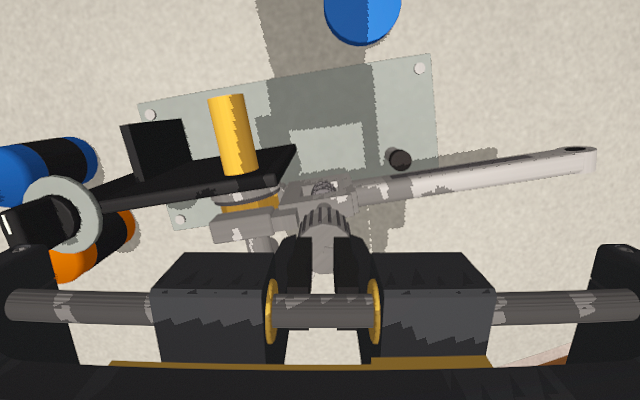

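View pics/s3.png

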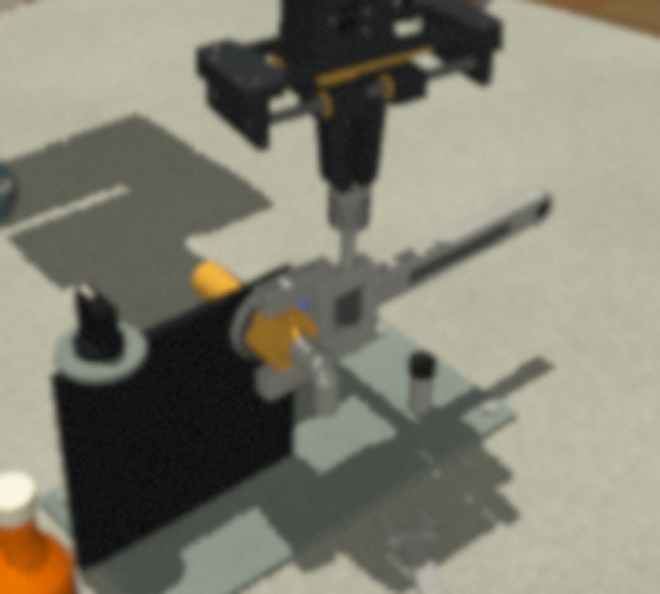

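```bash
python3 - <<'E'
from h import *
s=manip.sense(); p,R=np.array(s["tool_pos"]),np.array(s["tcp_rot"])
c=manip.read_camera("wrist"); M=np.array(c["mount"]); print(M.round(2)); T=np.eye(4);T[:3,:3]=R;T[:3,3]=p;T=T@M
for u,v in [(325,215),(325,240),(325,255),(300,215),(310,250),(322,265),(340,265),(290,250),(300,265),(350,250),(350,270),(325,310)]: print(u,v,c["z_map"][v,u],world(c,T,u,v,r=0).round(1))
for n in ["scene"]:
  c=manip.read_camera(n)
  for u,v in [(335,202),(336,206),(335,196),(335,192),(336,186),(333,180),(340,180)]: print(u,v,world(c,c["T"],u,v,r=0).round(1))
c=manip.read_camera("top");P=[]
for v in range(150,215):
    for u in range(260,340):
        if c["z_map"][v,u]>0: P.append(world(c,c["T"],u,v,c["z_map"][v,u]))
P=np.array(P);print(np.histogram(P[:,2],bins=range(180,500,20)))
cv2.imwrite("pics/t3.png",cv2.resize(c["pixels"][120:260,190:420,::-1],None,fx=3,fy=3))
E
```

```text
[[   0.     -0.96   -0.27   69.53]
 [   1.      0.      0.     -0.47]
 [  -0.     -0.27    0.96 -178.96]
 [   0.      0.      0.      1.  ]]
325 215 171.24023 [555.1 -12.2 230.4]
325 240 152.00702 [559.6 -14.  251.8]
325 255 149.04245 [564.6 -16.  256.4]
300 215 225.674 [565.9 -34.1 178.8]
310 250 141.83005 [557.4 -20.2 262.4]
322 265 166.2453 [575.9 -21.7 242.1]
340 265 129.91304 [562.3  -8.9 275. ]
290 250 139.78473 [553.6 -27.9 264.2]
300 265 130.08638 [556.8 -23.8 274.8]
350 250 138.65553 [562.1  -3.8 265.3]
350 270 123.966995 [562.6  -5.3 280.9]
325 310 74.994385 [545.   -9.3 327.5]
335 202 [574.6 -26.7 237.9]
336 206 [575.8 -24.2 226.8]
335 196 [572.3 -24.  250.8]
335 192 [574.1 -26.9 262.9]
336 186 [574.  -23.7 276.1]
333 180 [573.  -33.5 294.4]
340 180 [577.  -14.1 287.4]
(array([ 30,   0,   4,   0,   0,   0,  14, 302, 282,   0,  19, 155,  90,
       247, 177]), array([180, 200, 220, 240, 260, 280, 300, 320, 340, 360, 380, 400, 420,
       440, 460, 480]))
```

View pics/t3.png

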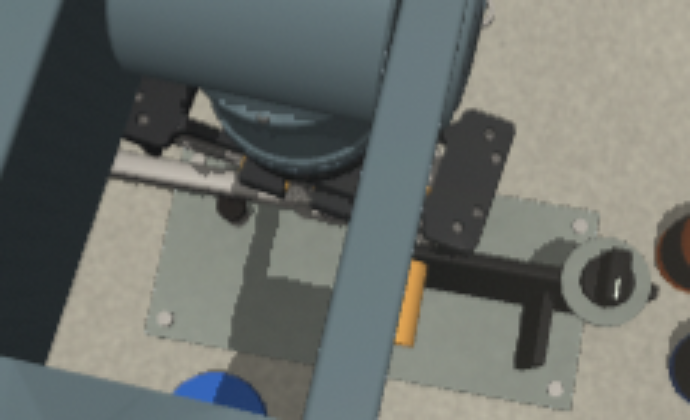

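```bash
python3 - <<'E'
from h import *
s=manip.sense(); p,R=np.array(s["tool_pos"]),np.array(s["tcp_rot"]);print(s["grip_width"],p)
c=manip.read_camera("wrist"); M=np.array(c["mount"]);print(np.array(c["intrinsics"]),c["k1"])
for u in (290,295,345,350):
  print(u,[(v,*world(c,M,u,v,r=0).round(0)) for v in range(228,262,3)])
cv2.imwrite("pics/w4.png",cv2.resize(c["pixels"][190:310,230:420,::-1],None,fx=4,fy=4,interpolation=2))
c=manip.read_camera("scene")
for v in range(180,208,2): print(v,[(world(c,np.linalg.inv(np.vstack([np.c_[R,p],[0,0,0,1]]))@c["T"],u,v,r=0).round(0).tolist()) for u in (329,332,335,338,341)])
E
```

```text
0.595098863808556 [567.35082667 -17.97272262 213.51568938]
[[328.06784438   0.         322.32382602]
 [  0.         328.06784438 196.88480394]
 [  0.           0.           1.        ]] -0.05671957935870859
290 [(228, np.float64(-8.0), np.float64(-21.0), np.float64(21.0)), (231, np.float64(-88.0), np.float64(-42.0), np.float64(214.0)), (234, np.float64(-93.0), np.float64(-42.0), np.float64(216.0)), (237, np.float64(-97.0), np.float64(-42.0), np.float64(215.0)), (240, np.float64(-101.0), np.float64(-42.0), np.float64(216.0)), (243, np.float64(-105.0), np.float64(-42.0), np.float64(214.0)), (246, np.float64(9.0), np.float64(-15.0), np.float64(-47.0)), (249, np.float64(10.0), np.float64(-14.0), np.float64(-51.0)), (252, np.float64(33.0), np.float64(-9.0), np.float64(-102.0)), (255, np.float64(33.0), np.float64(-9.0), np.float64(-104.0)), (258, np.float64(33.0), np.float64(-8.0), np.float64(-105.0)), (261, np.float64(33.0), np.float64(-8.0), np.float64(-107.0))]
295 [(228, np.float64(-8.0), np.float64(-18.0), np.float64(20.0)), (231, np.float64(-89.0), np.float64(-35.0), np.float64(216.0
[... 2952 characters left out ...]
6.0, -45.0], [-9.0, 2.0, -42.0], [-10.0, 9.0, -40.0]]
196 [[344.0, 204.0, 211.0], [-9.0, -13.0, -41.0], [-8.0, -5.0, -38.0], [-8.0, 3.0, -35.0], [-10.0, 10.0, -35.0]]
198 [[5.0, -12.0, -29.0], [-1.0, -8.0, -30.0], [-5.0, -3.0, -31.0], [-8.0, 3.0, -31.0], [-12.0, 8.0, -31.0]]
200 [[6.0, -11.0, -23.0], [-4.0, -10.0, -28.0], [-10.0, -6.0, -29.0], [-13.0, 0.0, -29.0], [-12.0, 9.0, -26.0]]
202 [[5.0, -12.0, -18.0], [-5.0, -10.0, -23.0], [-10.0, -6.0, -24.0], [-14.0, -1.0, -25.0], [-12.0, 9.0, -21.0]]
204 [[4.0, -12.0, -14.0], [-6.0, -10.0, -18.0], [-13.0, -7.0, -21.0], [-13.0, 0.0, -19.0], [-13.0, 8.0, -16.0]]
206 [[6.0, -11.0, -7.0], [-5.0, -10.0, -13.0], [-10.0, -5.0, -14.0], [-12.0, 1.0, -13.0], [-11.0, 9.0, -10.0]]
  return _methods._mean(a, axis=axis, dtype=dtype,
  ret = ret.dtype.type(ret / rcount)
```

View pics/w4.png

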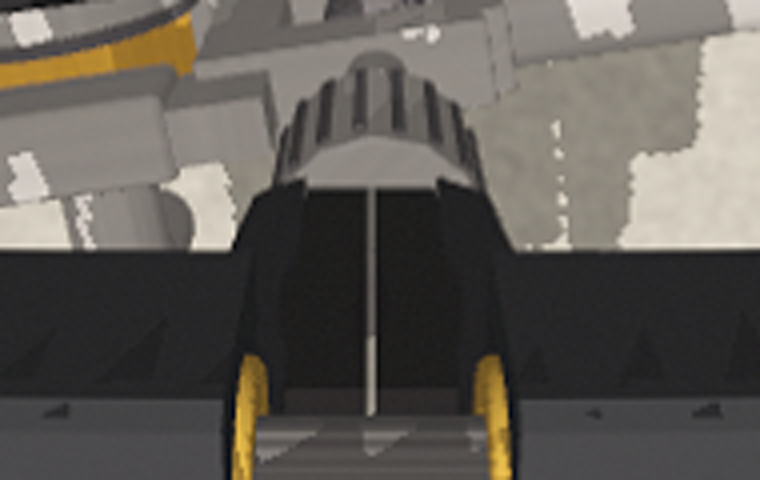

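The wrist and scene pictures show the fingers shut at 0.6 mm, with the wheel's knurled top visible below them at (323,228). By both depth maps the real fingertips end about 34 mm short of the stated TCP, around z 247, just above the wheel's top at 244. So I'm opening the gripper and going 31 mm lower.

>>> {"method": "step_arm", "body": {"targets": [[[0,0,-0.5,0],[0,0,0,0],[0,0,0,0],[0,0,0,0],[0,0,0,0],[0,0,0,0],[0,0,0,0],[0,0,0,0],[0,0,0,0]]], "hand": 60}}

```text
t: 7.25
tool_pos: [567.3, -18.0, 218.5]
tcp_rot: [[-0.935, 0.354, -0.0], [0.354, 0.935, -0.0], [0.0, -0.0, -1.0]]
contact_force: [0.7, 0.8, -0.3]
grip_width: 67.3
```

>>> {"method": "step_arm", "body": {"targets": [[[0,0,1,0],[0,0,1,0],[0,0,1,0],[0,0,0.6,0],[0,0,0,0],[0,0,0,0]]]}}

```text
t: 8.0
tool_pos: [567.6, -18.0, 182.8]
tcp_rot: [[-0.935, 0.354, 0.0], [0.354, 0.935, -0.0], [-0.0, 0.0, -1.0]]
contact_force: [-0.4, 0.6, 0.1]
grip_width: 67.5
```

```bash
python3 - <<'E'
from h import *
c=manip.read_camera("wrist"); cv2.imwrite("pics/w5.png",c["pixels"][:,:,::-1])
c=manip.read_camera("scene"); cv2.imwrite("pics/s5.png",cv2.resize(c["pixels"][140:320,230:430,::-1],None,fx=3.3,fy=3.3,interpolation=2))
E
```

```text
(no output)
```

View pics/w5.png

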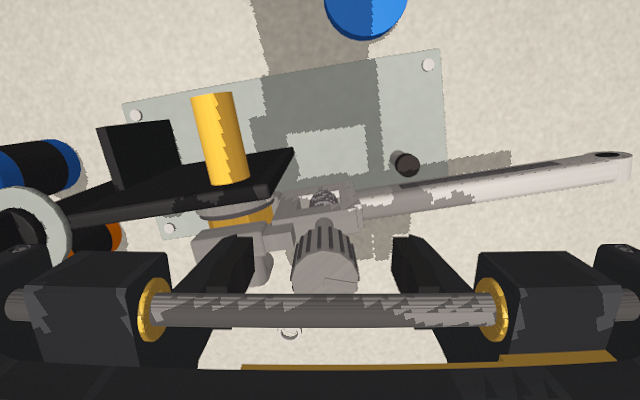

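View pics/s5.png

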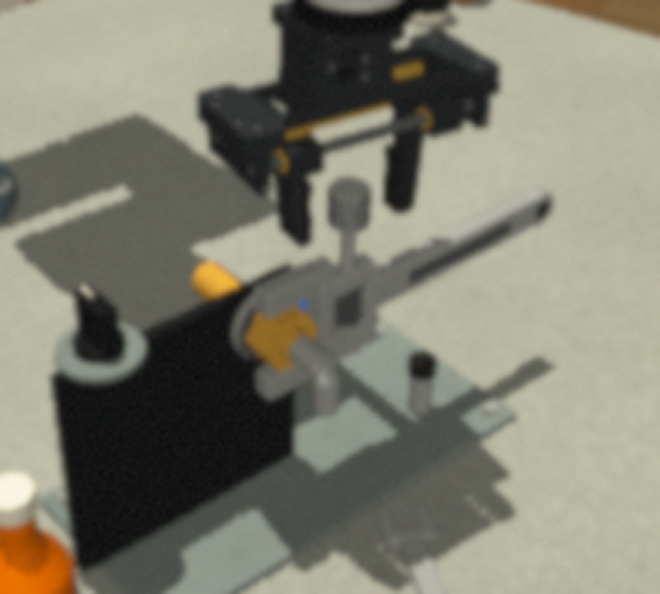

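Now the scene picture shows the fingertips at the wheel's level, at (300,240) and (400,205) on either side of the wheel at (348,205). Closing.

>>> {"method": "step_arm", "body": {"targets": [[[0,0,0,0],[0,0,0,0],[0,0,0,0],[0,0,0,0],[0,0,0,0],[0,0,0,0],[0,0,0,0]]], "hand": 255, "newtons": 35}}

```text
t: 8.98
tool_pos: [567.7, -17.1, 182.6]
tcp_rot: [[-0.935, 0.354, 0.001], [0.354, 0.935, 0.001], [-0.0, 0.001, -1.0]]
contact_force: [2.8, 5.0, -0.4]
grip_width: 27.1
```

>>> {"method": "step_arm", "body": {"targets": [[[0,0.1,0,0],[0,0,0,0.1],[0,0,0,0.1],[0,0,0,0.1],[0,0,0,0.1],[0,0,0,0.1],[0,0,0,0.1],[0,0,0,0.1],[0,0,0,0]]]}}

```text
t: 10.1
tool_pos: [567.5, -17.3, 182.5]
tcp_rot: [[-0.488, 0.873, -0.0], [0.873, 0.488, -0.001], [-0.0, -0.001, -1.0]]
contact_force: [-1.6, 0.6, 2.2]
grip_width: 26.9
```

```bash
python3 - <<'E'
from h import *
s=manip.sense(); print(s["t"],np.round(s["qpos"],3),np.round(s["contact_force"],1),np.round(s["moment"],3),s["grip_width"])
c=manip.read_camera("wrist"); cv2.imwrite("pics/w6.png",c["pixels"][:,:,::-1])
E
```

```text
10.1 [-2.390e-01  1.850e-01  1.647e+00 -1.000e-03  1.309e+00 -7.490e-01] [-1.6  0.6  2.2] [ 0.066  0.131 -0.152] 26.937543553145392
```

View pics/w6.png

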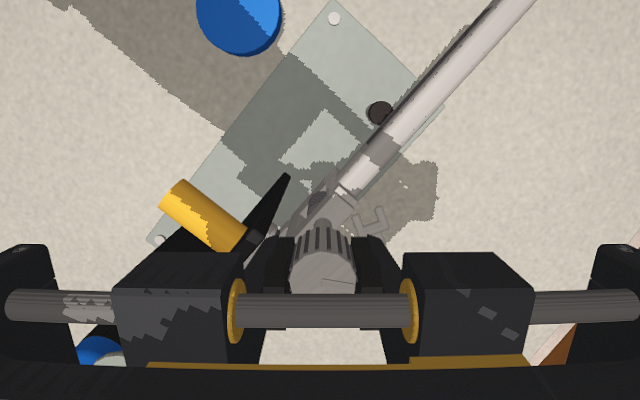

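The wheel's mark at (340,282) keeps its place between the fingers, so it turns with them. The 0.15 N m moment matches the worm's friction. I'm going on until it is firm.

>>> {"method": "step_arm", "body": {"targets": [[[0,0,0,0.1],[0,0,0,0.1],[0,0,0,0.05],[0,0,0,0]]]}}

```text
t: 10.65
tool_pos: [567.4, -17.4, 182.5]
tcp_rot: [[-0.258, 0.966, -0.001], [0.966, 0.258, -0.001], [-0.0, -0.001, -1.0]]
contact_force: [-0.6, 0.2, 1.0]
grip_width: 27.0
```

```bash
python3 - <<'E'
from h import *
s=manip.sense(); print(s["t"],np.round(s["qpos"],3),np.round(s["contact_force"],1),np.round(s["moment"],3),s["grip_width"])
E
```

```text
10.65 [-2.390e-01  1.850e-01  1.647e+00 -1.000e-03  1.309e+00 -5.000e-01] [-0.6  0.2  1. ] [-0.117  0.258  0.047] 26.967831072342115
```

>>> {"method": "step_arm", "body": {"targets": [[[0,0,0,0.06],[0,0,0,0.06],[0,0,0,0]]]}}

```text
t: 11.02
tool_pos: [567.4, -17.4, 182.5]
tcp_rot: [[-0.141, 0.99, -0.001], [0.99, 0.141, -0.001], [-0.0, -0.001, -1.0]]
contact_force: [-2.7, -0.6, 2.3]
grip_width: 27.2
```

```bash
python3 - <<'E'
from h import *
s=manip.sense(); print(s["t"],np.round(s["qpos"],3),np.round(s["contact_force"],1),np.round(s["moment"],3),s["grip_width"])
E
```

```text
11.025 [-2.390e-01  1.850e-01  1.647e+00 -1.000e-03  1.309e+00 -3.800e-01] [-2.7 -0.6  2.3] [-0.168  0.365 -0.061] 27.173858277883735
```

>>> {"method": "step_arm", "body": {"targets": [[[0,0,0,0.06],[0,0,0,0.06],[0,0,0,0]]]}}

```text
t: 11.4
tool_pos: [567.4, -17.3, 182.5]
tcp_rot: [[-0.022, 1.0, -0.001], [1.0, 0.022, -0.001], [-0.001, -0.001, -1.0]]
contact_force: [-2.6, -1.6, 2.5]
grip_width: 27.1
```

```bash
python3 - <<'E'
from h import *
s=manip.sense(); print(s["t"],np.round(s["qpos"],3),np.round(s["contact_force"],1),np.round(s["moment"],3),s["grip_width"])
c=manip.read_camera("wrist"); cv2.imwrite("pics/w7.png",c["pixels"][:,:,::-1])
E
```

```text
11.4 [-2.390e-01  1.850e-01  1.648e+00 -1.000e-03  1.309e+00 -2.610e-01] [-2.6 -1.6  2.5] [-0.247  0.55   0.2  ] 27.145973415382453
```

View pics/w7.png

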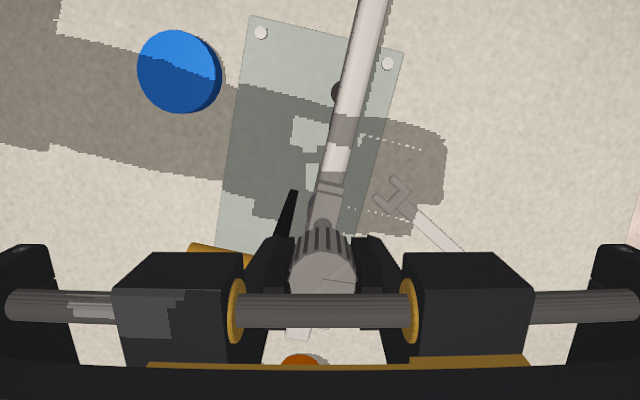

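>>> {"method": "step_arm", "body": {"targets": [[[0,0,0,0.05],[0,0,0,0.05],[0,0,0,0],[0,0,0,0]]]}}

```text
t: 11.95
tool_pos: [567.4, -17.2, 182.5]
tcp_rot: [[0.079, 0.997, -0.001], [0.997, -0.079, -0.0], [-0.0, -0.001, -1.0]]
contact_force: [-3.8, -2.7, 2.2]
grip_width: 26.8
```

```bash
cat > g.py <<'E'
from h import *
s=manip.sense(); print(s["t"],np.round(s["qpos"],3),np.round(s["contact_force"],1),np.round(s["moment"],3),s["grip_width"])
c=manip.read_camera("wrist"); cv2.imwrite("pics/w%d.png"%(s["t"]*100),cv2.resize(c["pixels"][190:310,230:420,::-1],None,fx=4,fy=4,interpolation=2)); print(manip.sense()["moment"], int(s["t"]*100))
E
python3 g.py
```

```text
11.95 [-2.390e-01  1.850e-01  1.648e+00 -1.000e-03  1.309e+00 -1.600e-01] [-3.8 -2.7  2.2] [-0.419  0.824  0.569] 26.811954287326433
[-0.47281118  0.87991193  0.54870022] 1195
```

>>> {"method": "step_arm", "body": {"targets": [[[0,0,0,0.05],[0,0,0,0.05],[0,0,0,0],[0,0,0,0]]]}}

```text
t: 12.5
tool_pos: [567.2, -17.9, 182.3]
tcp_rot: [[0.179, 0.984, -0.001], [0.984, -0.179, -0.001], [-0.002, -0.001, -1.0]]
contact_force: [-5.2, -4.8, 1.9]
grip_width: 27.3
```

```bash
python3 g.py; ls pics
```

```text
12.5 [-0.24   0.186  1.648 -0.002  1.309 -0.059] [-5.2 -4.8  1.9] [-0.829  0.846  0.492] 27.315744214339013
[-0.80347093  0.85382998  0.49178441] 1250
s3.png
s5.png
scene0.png
t3.png
top0.png
topz.png
w1.png
w1195.png
w1250.png
w2.png
w3.png
w4.png
w5.png
w6.png
w7.png
```

View pics/w1250.png

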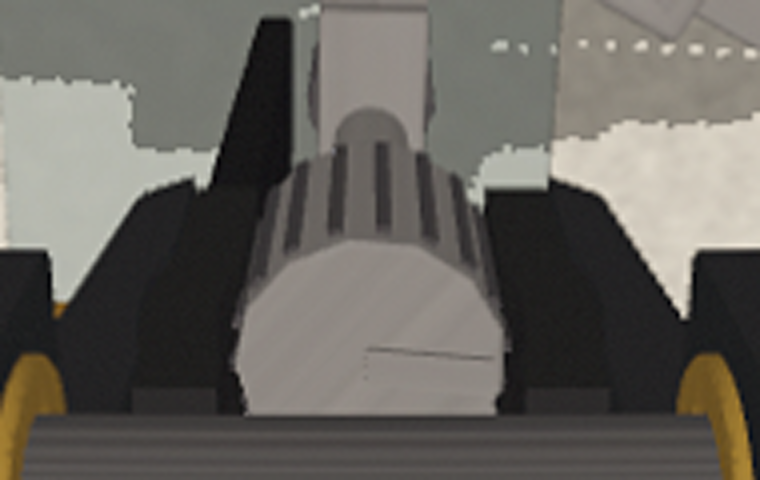

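```bash
python3 - <<'E'
import cv2
a=cv2.imread("pics/w7.png")[190:310,230:420]; cv2.imwrite("pics/w7z.png",cv2.resize(a,None,fx=4,fy=4,interpolation=2))
from h import *
c=manip.read_camera("scene"); cv2.imwrite("pics/s8.png",cv2.resize(c["pixels"][150:300,230:430,::-1],None,fx=4,fy=4,interpolation=2))
E
```

```text
(no output)
```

View pics/w7z.png

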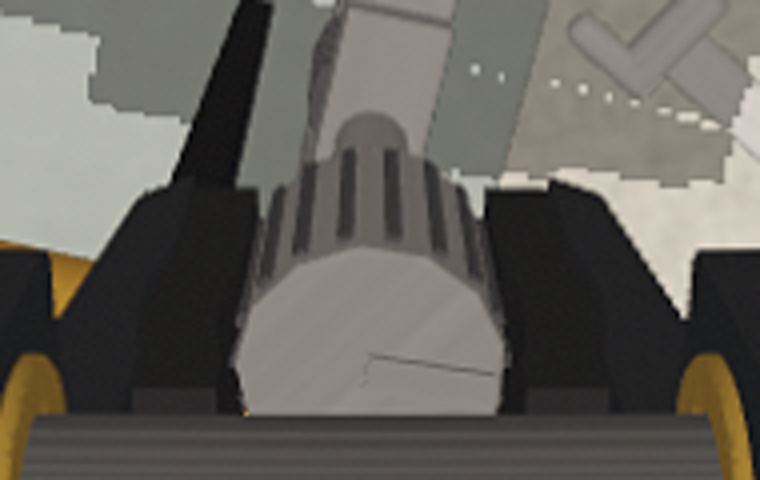

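View pics/s8.png

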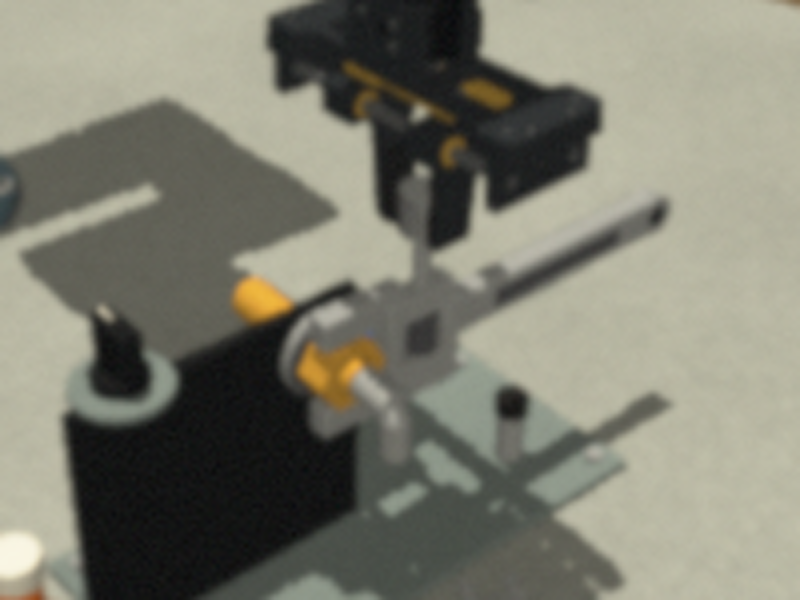

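The mark on the wheel slipped about 5° relative to the fingers, and the moment levelled off near 0.5 N m. In the scene picture the jaws sit against the nut at (340,370). The worm is firm, so I'm releasing.

>>> {"method": "step_arm", "body": {"targets": [[[0,0,0,0],[0,0,0,0],[0,0,0,0],[0,0,0,0],[0,0,0,0],[0,0,-1.5,0],[0,0,-2.5,0],[0,0,-2.5,0],[0,0,0,0]]], "hand": 90}}

```text
t: 13.72
tool_pos: [569.4, -17.4, 250.8]
tcp_rot: [[0.18, 0.984, 0.006], [0.984, -0.18, -0.001], [-0.0, 0.006, -1.0]]
contact_force: [0.9, 0.4, -0.0]
grip_width: 57.1
```

>>> {"method": "step_arm", "body": {"targets": [[[3,0.1,0,0],[4,0.1,0,0],[4,0.1,0,0],[3,0.1,0,0],[1.2,0,0,0],[0,0,0,0],[0,0,0,0],[0,0,0,0]]], "hand": 255}}

```text
t: 14.72
tool_pos: [599.0, 130.7, 247.6]
tcp_rot: [[0.181, 0.983, -0.0], [0.983, -0.181, -0.0], [-0.0, 0.0, -1.0]]
contact_force: [0.6, -0.4, 0.8]
grip_width: 0.6
```

```bash
python3 - <<'E'
from h import *
s=manip.sense(); p,R=np.array(s["tool_pos"]),np.array(s["tcp_rot"]); print(s["t"],p,s["grip_width"])
print((R.T@(np.array([598.2,131.5,130])-p)/10).round(2))
for n in["scene","wrist","top"]:
  c=manip.read_camera(n);cv2.imwrite(f"pics/{n}9.png",c["pixels"][:,:,::-1])
  T=c.get("T") 
  if n=="wrist":
    T=np.eye(4);T[:3,:3]=R;T[:3,3]=p;T=T@np.array(c["mount"])
  for d in manip.landmark_of("handle_push",n)[:2]:
    u,v=d["centre"][0]*640,d["centre"][1]*400;print(n,d["confidence"],u,v,world(c,T,u,v,r=0))
E
```

```text
14.725 [599.00794244 130.6508816  247.55302231] 0.6110819057232612
[ 0.07 -0.1  11.76]
scene 0.69 381.50399999999996 202.32000000000002 [596.63136549 143.34615881 161.95128711]
wrist 0.62 321.984 184.48 [600.56211781 135.5164392  160.76377889]
top 0.8 218.62400000000002 173.8 [595.93167986 143.97276181 162.50604844]
```

View pics/scene9.png

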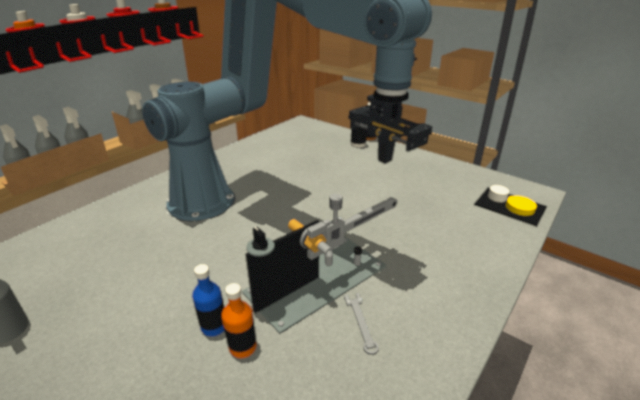

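View pics/wrist9.png

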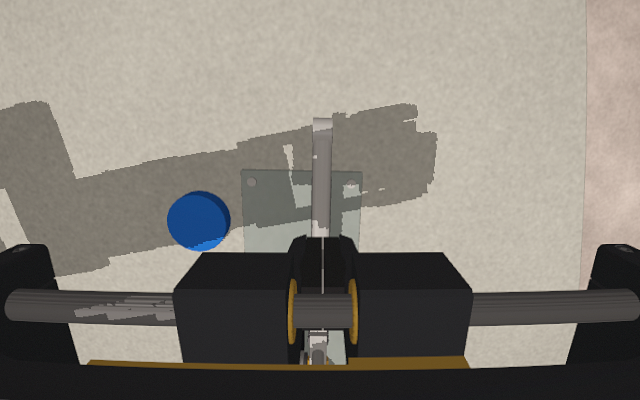

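The handle is still up and runs straight under the shut fingers at (322,180). I'm lowering onto it.

>>> {"method": "step_arm", "body": {"targets": [[[0,0,3,0],[0,0,4,0],[0,0,2.5,0],[0,0,1,0],[0,0,1,0],[0,0,1,0],[0,0,1,0],[0,0,0,0]]]}}

```text
t: 16.02
tool_pos: [598.8, 131.7, 112.0]
tcp_rot: [[0.18, 0.984, -0.001], [0.984, -0.18, -0.0], [-0.0, -0.001, -1.0]]
contact_force: [0.3, 0.2, 0.1]
grip_width: 0.2
```

>>> {"method": "step_arm", "body": {"targets": [[[0,0,1,0],[0,0,1,0],[0,0,1,0],[0,0,1,0],[0,0,0,0]]]}}

```text
t: 16.65
tool_pos: [598.1, 131.9, 71.0]
tcp_rot: [[0.18, 0.984, -0.002], [0.984, -0.18, 0.0], [-0.0, -0.002, -1.0]]
contact_force: [-0.3, 0.0, 0.3]
grip_width: 0.3
```

```bash
python3 - <<'E'
from h import *
s=manip.sense(); p,R=np.array(s["tool_pos"]),np.array(s["tcp_rot"]); print(s["contact_force"])
c=manip.read_camera("wrist");cv2.imwrite("pics/w10.png",c["pixels"][:,:,::-1])
c=manip.read_camera("scene");cv2.imwrite("pics/s10.png",cv2.resize(c["pixels"][120:300,230:450,::-1],None,fx=3.3,fy=3.3,interpolation=2))
E
```

```text
[-0.33147779  0.03966406  0.26196554]
```

View pics/w10.png

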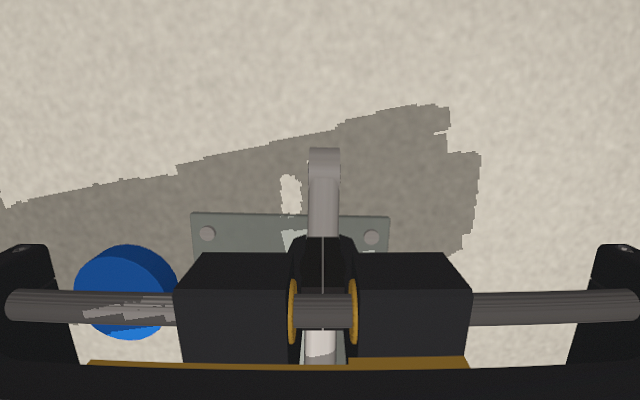

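View pics/s10.png

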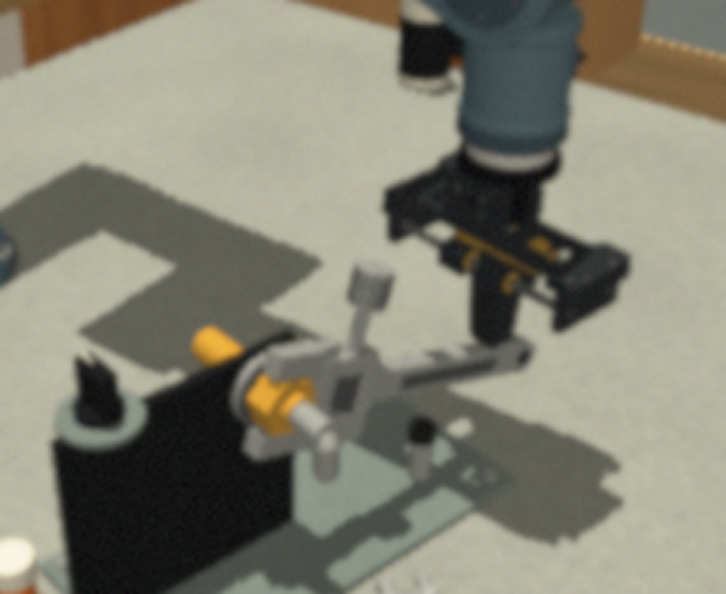

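The handle is going down under the fingers and the nut is turning with it (scene picture). I keep pushing.

>>> {"method": "step_arm", "body": {"targets": [[[0,0,1,0],[0,0,1,0],[0,0,1,0],[0,0,0.5,0],[0,0,0,0]]]}}

```text
t: 17.38
tool_pos: [598.4, 131.8, 36.7]
tcp_rot: [[0.18, 0.984, -0.001], [0.984, -0.18, 0.0], [-0.0, -0.001, -1.0]]
contact_force: [0.1, 0.2, 0.2]
grip_width: 0.3
```

>>> {"method": "step_arm", "body": {"targets": [[[0,0,0.4,0],[0,0,0.3,0],[0,0,0,0]]]}}

```text
t: 17.75
tool_pos: [599.1, 131.8, 30.5]
tcp_rot: [[0.18, 0.984, 0.0], [0.984, -0.18, 0.0], [0.0, 0.0, -1.0]]
contact_force: [0.6, 0.4, 1.4]
grip_width: 0.5
```

```bash
cat > k.py <<'E'
from h import *
s=manip.sense(); p,R=np.array(s["tool_pos"]),np.array(s["tcp_rot"]); print(s["t"],p.round(1),np.round(s["contact_force"],1))
t=int(s["t"]*100)
c=manip.read_camera("wrist");T=np.eye(4);T[:3,:3]=R;T[:3,3]=p;T=T@np.array(c["mount"])
for v in range(150,232,10):
    try: print(v,world(c,T,322,v,r=1).round(1),end=" ")
    except Exception: pass
c=manip.read_camera("scene");cv2.imwrite(f"pics/s{t}.png",cv2.resize(c["pixels"][150:300,230:430,::-1],None,fx=4,fy=4,interpolation=2));print(t)
for d in manip.landmark_of("handle_push","scene")[:2]:
    u,v=d["centre"][0]*640,d["centre"][1]*400;print(d["confidence"],u,v,world(c,c["T"],u,v,r=0))
E
python3 k.py
```

```text
17.75 [599.1 131.8  30.5] [0.6 0.4 1.4]
150 [607.3 172.3  -1.5] 160 [606.1 166.   -1.2] 170 [604.9 159.4  -1.5] 180 [605.4 161.8  38.3] 190 [604.6 157.8  43.7] 200 [603.9 153.4  47.1] 210 [603.  148.6  48.9] 220 [602.2 144.3  51.7] 230 [601.4 139.7  53.8] 1775
0.58 373.88800000000003 237.67999999999998 [600.12123708 114.80178659  68.84727141]
```

>>> {"method": "step_arm", "body": {"targets": [[[0,0,0.3,0],[0,0,0.3,0],[0,0,0,0]]]}}

```text
t: 18.27
tool_pos: [599.0, 131.8, 24.2]
tcp_rot: [[0.18, 0.984, -0.0], [0.984, -0.18, 0.0], [0.0, -0.0, -1.0]]
contact_force: [0.7, 0.2, 0.9]
grip_width: 0.6
```

```bash
python3 k.py
```

```text
18.275 [599.  131.8  24.2] [0.7 0.2 0.9]
150 [607.2 173.1  -1.6] 160 [606.1 166.9  -1.6] 170 [605.  160.6  -1.7] 180 [603.8 154.3  -1.2] 190 [604.4 157.3  35.7] 200 [603.6 153.   39.8] 210 [602.8 148.6  42.8] 220 [602.  144.   44.8] 230 [601.2 139.7  47.7] 1827
0.97 373.88800000000003 235.8 [593.2238187  126.53010163  64.73771615]
```

>>> {"method": "step_arm", "body": {"targets": [[[0,0,0.2,0],[0,0,0.1,0],[0,0,0,0]]]}}

```text
t: 18.8
tool_pos: [599.2, 131.7, 22.0]
tcp_rot: [[0.18, 0.984, 0.0], [0.984, -0.18, -0.0], [-0.0, 0.0, -1.0]]
contact_force: [-1.1, -1.1, 5.1]
grip_width: 0.3
```

```bash
python3 k.py
```

```text
18.8 [599.2 131.7  22. ] [-1.1 -1.1  5.1]
150 [607.5 173.3  -1.2] 160 [606.4 167.2  -1.5] 170 [605.3 161.   -1.2] 180 [604.1 154.6  -1.5] 190 [604.6 157.   32.6] 200 [603.9 153.1  38.1] 210 [603.  148.4  40.1] 220 [602.2 143.9  42.6] 230 [601.4 139.6  45.3] 1880
0.67 371.904 240.0 [599.5045333  106.52888396  65.97348357]
```

>>> {"method": "step_arm", "body": {"targets": [[[0,0,0.2,0],[0,0,0.1,0],[0,0,0,0]]]}}

```text
t: 19.32
tool_pos: [599.6, 131.8, 21.3]
tcp_rot: [[0.18, 0.984, 0.001], [0.984, -0.18, -0.0], [-0.0, 0.001, -1.0]]
contact_force: [-7.0, -1.2, 21.0]
grip_width: 0.2
```

```bash
python3 k.py
```

```text
19.325 [599.6 131.8  21.3] [-7.  -1.2 21. ]
150 [608.  173.5  -1.7] 160 [606.9 167.5  -1.2] 170 [605.7 161.3  -1.2] 180 [604.6 154.9  -1.6] 190 [605.  157.1  31.9] 200 [604.3 153.2  37.2] 210 [603.4 148.7  39.8] 220 [602.7 144.4  42.9] 230 [601.8 139.8  44.8] 1932
0.62 372.99199999999996 237.8 [592.25563631 124.48194859  58.89658645]
```

Force is now 21 N with no further travel, so the handle is firm on its stop. I'm lifting off.

>>> {"method": "step_arm", "body": {"targets": [[[0,0,-0.5,0],[0,0,-2,0],[0,0,-4,0],[0,0,-5,0],[0,0,-5,0],[0,0,-4,0],[0,0,0,0],[0,0,0,0]]]}}

```text
t: 20.48
tool_pos: [598.4, 131.8, 223.0]
tcp_rot: [[0.18, 0.984, -0.001], [0.984, -0.18, -0.0], [-0.0, -0.001, -1.0]]
contact_force: [-1.1, 0.4, 0.1]
grip_width: 0.5
```

```bash
python3 k.py; python3 - <<'E'
from h import *
c=manip.read_camera("top");cv2.imwrite("pics/tend.png",cv2.resize(c["pixels"][120:260,190:440,::-1],None,fx=3,fy=3))
E
ls -t pics|head -3
```

```text
20.475 [598.4 131.8 223. ] [-1.1  0.4  0.1]
150 [602.5 151.8  38.2] 160 [600.7 141.8  44.4] 170 [598.9 131.9  49.8] 180 [597.1 122.2  55.4] 190 [595.3 112.4  60.3] 200 [593.6 102.9  65.6] 210 [591.9  93.6  71. ] 220 [590.2  84.4  76.3] 230 [588.5  75.2  81.1] 2047
0.9 375.488 236.20000000000002 [557.74414254 201.65369493   1.9763049 ]
tend.png
s2047.png
s1932.png
```

View pics/s2047.png

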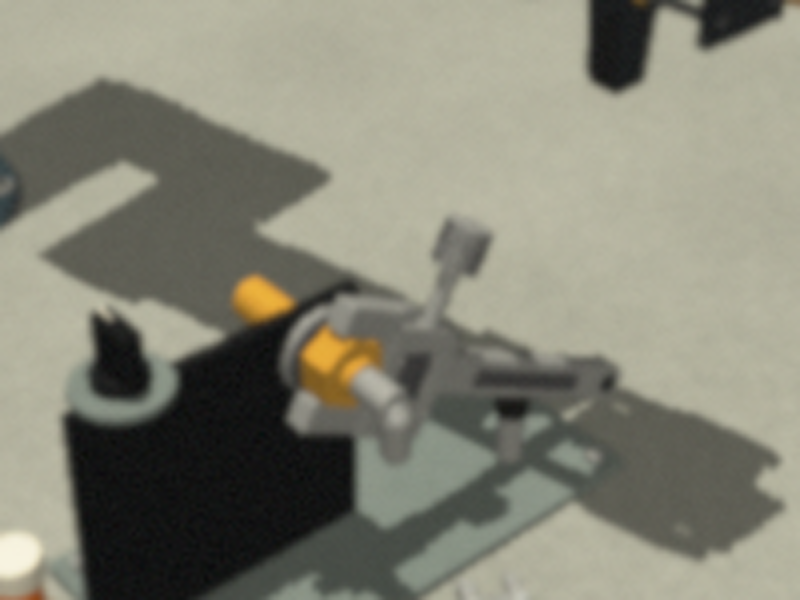

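View pics/tend.png

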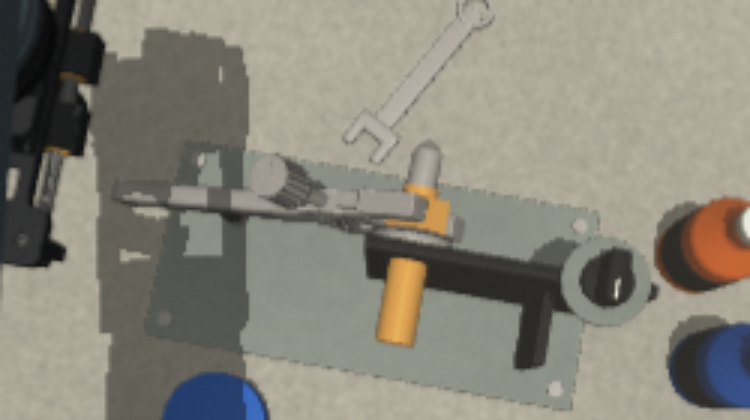

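The handle rests on its black-topped stop at (510,405), and the nut's flats lie parallel to the tilted jaws at (340,365). The bleed knob looks unchanged, and the gripper is clear. Handing in.

```bash
python3 -c "
from rig import manip
print(manip.finish_job())"
```

```text
the job is handed in; nothing more can be done
None
```

The wrench jaws are closed on the nut, the handle is down on its stop with the nut turned, and the job is handed in. The arm's clock read about 20.5 s at the last check; no verdict was reported.

- **Worm:** I turned the gripper about 1.39 rad clockwise on the thumb wheel. It went firm at about 0.5 N m, and the mark on the wheel then slipped a few degrees in the fingers. That puts the jaws on the nut, though I had no direct reading of the worm angle. Up to there the mark had kept its place, so the wheel was turning with the gripper.
- **Handle:** I pushed it down with shut fingers until the force rose to 21 N with no further travel. After lifting off, the wrist depth map shows it has stayed down. Its surface falls at about 0.5 rad, and its marked point is at roughly 57–59 mm.
- **Nut:** In the last scene picture its flats lie along the tilted jaws, so it turned with the wrench. I judged this by eye and did not measure the angle.
- **Bleed valve:** The knob looks unchanged in the top picture, and the gripper was never near it.

**Checks that failed or disagreed:**
- **First grasp missed:** The fingers shut on empty air above the wheel. Both depth maps put the real fingertips about 34 mm short of the stated TCP, so I went 31 mm lower for the second grasp and used the same offset for the push.
- **Point finder:** With the handle down, its `handle_push` estimates scattered, and the last one landed on the table. I relied on the depth map instead.
- **Force reading:** It showed only about 1 N just before the stop, below the 3–8 N stated for moving the handle. The pictures still show the handle moving with the fingers.

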